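# Seat the drill guide under the retaining cap

## Task

Load the red-post drill guide into the drilling fixture: set it flat on the fixture's bed, tongue towards the pocket, slide the tongue in under the overhanging blue cap until it is fully home against the stop hidden inside, and let go of it there. The stop is set to a different depth for every job, so feel for it, and seat the guide gently: do not jam or force it in the pocket, and do not drive the sprung stop back. Leave the iron head, the wax jar and the caliper where they are.

Things in the scene. Friction and masses are not known exactly. Their poses are not given: they have to be found in the camera images.
- guide: The drill guide, 0.2 to 0.4 kg, loose. A flat steel sole 48 mm wide (x), 105 mm long (y), 12 mm thick, with a red upright post on its rear half and a bare tongue in front. Origin: centre of the underside. Its +y points to the nose of the tongue, which goes into the pocket first; z up. The top of the tongue slopes down from 12 to 8 mm over its last 12 mm.
- guide_post (a point): Centre of the flat top of the guide's red post, 50 mm above the underside, 24.5 mm behind the guide's origin (its -y). The post is 24 mm wide along the guide's x, 30 mm long along its y, and rises 38 mm from the sole's top (12 mm) to this point; a brass bush of 18 mm diameter stands 3 mm higher. Pinch it across its 24 mm width.
- guide_nose (a point): Middle of the lower front edge of the guide's tongue, 52.5 mm ahead of the guide's origin (its +y). The tongue reaches 62 mm from here back to the post.
- fixture: The drilling fixture, fixed on the bench: a grey bed 100 mm wide (x), its top 10 mm above the underside, reaching from y = -135 mm to y = +105 mm, with the blue-capped pocket at its +y end. Origin: underside, below the middle of the pocket's mouth; +y points into the pocket, the way the guide slides; z up.
- pocket_mouth (a point): Middle of the pocket's mouth on the bed's top, 10 mm above the fixture's origin. From here steel cheeks leave a pocket 53 mm wide (2.5 mm spare each side of the guide); two low flared lead-ins reach out to 23 mm before the mouth, tops 9 mm above the bed. The tongue can enter only by sliding along the bed.
- cap_edge (a point): Middle of the blue cap's lower front edge, 4 mm inside the mouth, 15 mm above the bed. The cap roofs the whole pocket behind it; its top is 24 mm above the bed, screw heads and a brass housing 30 mm. The stop is out of sight beneath it: the nose meets it somewhere between 30 and 58 mm inside the mouth, differently each time.
- toe (a point): The sprung ball in the cap, 12 mm inside the mouth; this is its lowest point when free, 10.5 mm above the bed. It presses the tongue down with about 5 N; sliding the tongue under it costs about 4 to 10 N.
- home_pin (a joint): Small part-present pin in the face of the hidden stop, along the pocket. 0 = free, standing 4 mm out of the stop's face; 0.004 = pressed level with that face, the guide fully home. Needs less than 1 N.
- stop_slide (a joint): The hidden sprung stop itself. 0 = at its setting; it holds there against about 12 N, then gives way along the pocket by 1 mm for every 3 N more (m driven back). It springs back when let go. Driving it back more than 2.5 mm would spoil its setting.
- iron: Dull iron club head lying flat, 77 x 119 x 16 mm, a bystander.
- jar: Wax jar, 58 mm diameter, 58 mm tall, a bystander.
- cal: Caliper lying flat, 66 x 200 x 13 mm, a bystander.
Mind the look-alikes: they are no part of the job. Leave any pink look-alike of the guide alone.

How it is judged:
By the outcome, as a careful person would: the job done as asked, in the order asked, and still so for the second after the job is handed in, with the robot touching nothing.
It also fails if it takes over 64 s, if anything falls off the work surface, if the arm or the gripper's body presses on something with over 40 N, if the wrist force passes 120 N, or if a joint passes its speed limit or range.

## Robot

A 6-joint arm with a two-finger parallel gripper is mounted at the origin on a cart in front of the work surface, level with it; the furniture and walls round the work are solid. World frame = base frame: x ahead of the robot, y to its left, z up, the work surface at z = 0. Lengths are in m, angles in rad, forces in N, time in s.
With the tool pointing down it reaches from about 0.3 to 0.825 m from the base axis. Payload 5.4 kg.
Tool frame: the origin (TCP) lies on the centre line of the jaws, within the pads' length; the fingertips stand 11 mm ahead of it and the grasp point (between the pads) lies 8 mm behind it; z points along the fingers, y is the line along which they close (so a half turn about z gives the same grasp; the last joint's range is limited). The gripper opens to 92 mm and grips with 3 to 60 N. Pads are 20 mm wide; open, the fingers measure 128 mm over their backs; the gripper's body (75 mm by 189 mm) begins 69 mm behind the grasp point.
Start: joints at [1.124, 0.158, 1.597, -0, 1.386, -0.21], TCP at [0.135, 0.559, 0.226] pointing down, gripper open.
Joint ranges: [-2.91, 2.91], [-0.94, 2.29], [0.18, 2.7], [-1.29, 4.43], [0.17, 2.64], [-3, 3]. Speed limits (rad/s): [2.57, 2.57, 3.14, 3.14, 3.14, 3.14].

## Interface

Orientations are given as a unit quaternion [x, y, z, w].
In Python, from plant import readout, snapshot, calibration, job gives the robot as it stands. The module is installed in compiled form; this text tells all that it offers.
- The arm moves only by the shell command python3 -m jog 'ROWS' [OPENING]. ROWS is JSON, a list that holds one entry, the list of rows, each a list of 6 numbers: the shift along the world's x, y, z in m, then the turn, a rotation vector about the world's x, y, z in rad. A call has exactly 8 rows; each row is the pose to reach, as a shift and turn from the pose commanded when the call began; what a row does not reach only later rows make up. A row lasts 1/10 s, in which the tool goes at most 50 mm and 8.59 degrees, less where a joint would pass 70% of its speed; a pose out of reach is approached as far as the arm can. A call with a gripper value outside its range is refused whole. OPENING is the finger opening in m, from 0 to 0.0919, set as the call begins (- or left out, the last holds). The fingers move at their own pace and stop on an object; the grip force is fixed at half the most. Time passes only in rows, so rows that repeat a pose let the fingers close, or fill a call up. It gives the time, the measured TCP pose, the force and the opening at its end, in the units of the state.
- readout.observe(): the state, without advancing time (a new reading comes with each control period).
- snapshot(name): name is "scene" or "top" or "wrist"; returns the picture (384x512x3 uint8, red, green, blue); there is no depth.
- calibration(name): a dict with "fx", "fy", "cx", "cy" (pixels), "R" (3x3) and "t" (3): a world point X has camera coordinates R X + t; the wrist camera has in their place "tool_from_camera" (4x4, takes a point from camera to tool coordinates, whose origin is the TCP and whose axes are the flange's). Camera axes: x right, y down, z forward; pixel columns grow to the right and rows downward; lengths in m; the calibration is good to about 2 mm. A picture is of the moment at which its call begins: read the wrist's pose just before it. calibration takes no time and is no camera call.
- job.finish_job(): hands the job in, once; it reports no verdict.
The state is a dict: "time_s": time; "qpos": joint angles; "qd": joint speeds; "joint_efforts": joint torques, N m; "eef_pos": TCP position; "eef_rot": TCP orientation; "contact_force": force on the tool from outside, world axes, zero at the start; "torque": the same for the moment, N m; "opening": finger opening in m.
Only numpy, scipy, OpenCV 4.12 (cv2) and the standard library are available. Lean on these libraries where they do the work, as an engineer would, in place of code of your own. Each camera call takes 0.05 s, during which the arm holds its last target. There are 200 camera calls.

## Working session

There is one attempt and no reset: what is moved stays moved. The work goes in short steps, Python scripts to look and compute and a shell command to move; the robot and the scene stay as the last step left them, time stands still between calls to the robot, and variables do not carry over. Pictures are saved under pics/ and viewed, on a budget of 10 in all, crops included, one or two more only if the job needs it, and the job is handed in when it is done.

```bash
mkdir -p pics; python3 - <<'E'
from plant import readout,snapshot,calibration
import cv2,numpy as np
print(readout.observe())
for n in("scene","top"):
    im=snapshot(n); cv2.imwrite(f"pics/{n}0.png",im[:,:,::-1]); print(n,calibration(n))
print(calibration("wrist"))
E
```

```text
{'time_s': 0.0, 'qpos': array([ 1.12389021e+00,  1.59054747e-01,  1.59820151e+00,  2.62065272e-05,
        1.38622015e+00, -2.10159225e-01]), 'qd': array([-0.00077297,  0.0005901 ,  0.00042649, -0.00034275,  0.00059426,
       -0.00063012]), 'joint_efforts': array([-6.42141858e-04, -3.85581207e+01, -3.22105730e+01,  7.00208754e-02,
        3.78598063e-02, -1.37275042e-04]), 'eef_pos': array([0.13464152, 0.55839592, 0.2246311 ]), 'eef_rot': array([ 1.18099538e-01,  9.93001315e-01, -8.87343800e-04, -3.16089383e-04]), 'contact_force': array([ 0.21208089, -0.04244575, -0.0438529 ]), 'torque': array([ 0.01679715, -0.03061377,  0.03121017]), 'opening': 0.09178926273752396}
scene {'fx': 450.1770192176044, 'fy': 450.1770192176044, 'cx': 256.3315760362713, 'cy': 198.57654020708512, 'R': array([[ 0.65671759, -0.75395789,  0.01641654],
       [-0.57790508, -0.51711796, -0.63135943],
       [ 0.48450772,  0.40513764, -0.77531656]]), 't': array([-0.29971548,  0.38933557,  1.45226045])}
top {'fx': 368.72490343823665, 'fy': 368.72490343823665, 'cx': 252.80938031621815, 'cy': 186.40700412180715, 'R': array([[-6.88726143e-05, -9.99988400e-01,  4.81617874e-03],
       [-9.98337196e-01, -2.08866828e-04, -5.76437281e-02],
       [ 5.76440653e-02, -4.81214045e-03, -9.98325601e-01]]), 't': array([0.08930515, 0.57680985, 1.26988927])}
{'fx': 319.16864687558683, 'fy': 319.16864687558683, 'cx': 253.6515412179472, 'cy': 193.9138407310566, 'tool_from_camera': array([[-2.11277264e-05, -9.66367218e-01, -2.57166092e-01,
         7.19245656e-02],
       [ 9.99999378e-01,  2.66431387e-04, -1.08333983e-03,
         6.48689964e-04],
       [ 1.11542122e-03, -2.57165955e-01,  9.66366611e-01,
        -1.58698420e-01],
       [ 0.00000000e+00,  0.00000000e+00,  0.00000000e+00,
         1.00000000e+00]])}
```

View pics/top0.png

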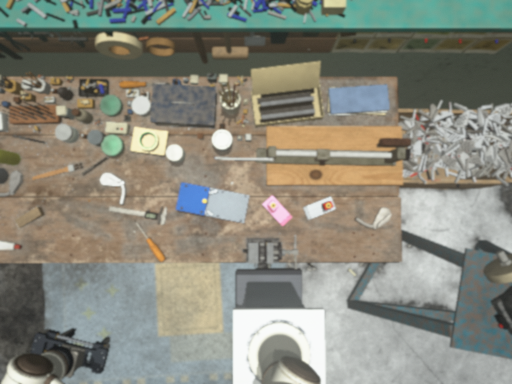

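View pics/scene0.png

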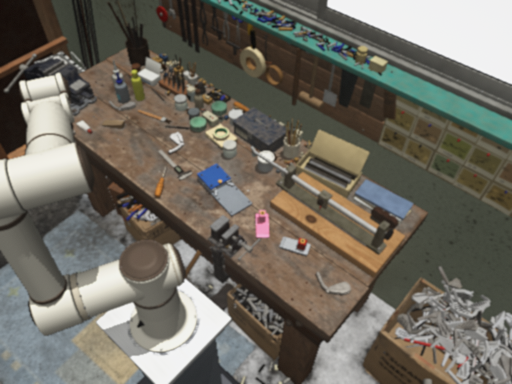

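Top view: the red-post guide (silver sole, red post) is at about (320,208), and the pink look-alike is at (277,209). The fixture's blue cap is at (193,200) with its grey bed at (228,205), so the pocket faces world +y. The scene view agrees, with the guide at (297,245), pink at (262,224) and the fixture at (222,188). The guide is the grey-soled one with the red post. I'll confirm that with an enlarged crop and mask numbers.

```bash
cat > h.py <<'E'
import numpy as np,cv2
from plant import calibration
def ray(n,uv,z):
    c=calibration(n);R=np.array(c["R"]);t=np.array(c["t"])
    d=R.T@np.array([(uv[0]-c["cx"])/c["fx"],(uv[1]-c["cy"])/c["fy"],1]);o=-R.T@t
    return o+d*(z-o[2])/d[2]
def wray(uv,z,pos,quat):
    from scipy.spatial.transform import Rotation as Ro
    c=calibration("wrist");T=np.array(c["tool_from_camera"]);Rt=Ro.from_quat(quat).as_matrix()
    d=Rt@T[:3,:3]@np.array([(uv[0]-c["cx"])/c["fx"],(uv[1]-c["cy"])/c["fy"],1]);o=np.array(pos)+Rt@T[:3,3]
    return o+d*(z-o[2])/d[2]
E
python3 - <<'E'
from h import *
im=cv2.imread("pics/top0.png")
c=im[170:240,165:345]
cv2.imwrite("pics/crop_top.png",cv2.resize(c,None,fx=4.4,fy=4.4,interpolation=cv2.INTER_CUBIC))
for n,zs in(("top",.05),("scene",.05)):
    im=cv2.imread(f"pics/{n}0.png");h=cv2.cvtColor(im,cv2.COLOR_BGR2HSV)
    red=((h[...,0]<8)|(h[...,0]>173))&(h[...,1]>150)&(h[...,2]>80)
    blue=(h[...,0]>100)&(h[...,0]<125)&(h[...,1]>150)&(h[...,2]>80)
    for nm,m,z in(("red",red,.05),("blue",blue,.034)):
        k,l,s,ce=cv2.connectedComponentsWithStats(m.astype(np.uint8))
        for i in range(1,k):
            if s[i,4]>15: 
                r=cv2.minAreaRect(np.argwhere(l==i)[:,::-1].astype(np.float32))
                print(n,nm,s[i],ce[i].round(1),ray(n,ce[i],z).round(4),r)
E
```

```text
top blue [256   0  11   9  34] [260.4   3.5] [1.2247 0.0627 0.034 ] ((261.22772216796875, 3.722771167755127), (10.348386764526367, 7.562282562255859), 5.7105937004089355)
top blue [178 184  29  29 557] [191.7 198.3] [0.5349 0.2992 0.034 ] ((192.32693481445312, 198.36537170410156), (25.8873291015625, 25.298980712890625), 11.309932708740234)
scene red [159   6   8   9  31] [162.9   9.3] [1.2465 1.4006 0.05  ] ((163.15882873535156, 9.435288429260254), (10.629592895507812, 3.145491600036621), 49.39870071411133)
scene red [299 238   8   8  23] [301.9 242.4] [ 0.5039 -0.1706  0.05  ] ((301.75, 241.75003051757812), (7.589465618133545, 6.008327484130859), 18.434947967529297)
scene red [415 342  15   4  24] [423.  343.5] [ 0.4571 -0.6681  0.05  ] ((422.02349853515625, 343.3941345214844), (14.317411422729492, 1.8439091444015503), 12.52880573272705)
scene blue [335  45   8   6  20] [338.6  47.1] [1.6343 0.4455 0.034 ] ((338.7500305175781, 46.2499885559082), (4.242640495300293, 6.363961219787598), 45.0)
scene blue [199 165  30  23 346] [212.9 175.7] [0.5303 0.2959 0.034 ] ((213.34616088867188, 176.23077392578125), (18.85327911376953, 23.69063377380371), 60.2551155090332)
```

View pics/crop_top.png

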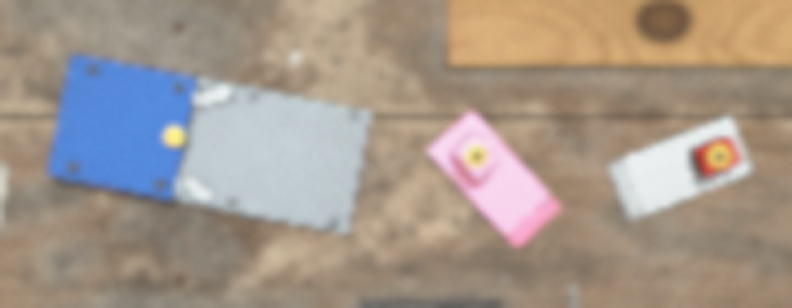

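The crop shows a grey sole with a red post and brass bush at crop (718,157), bevelled nose to the left at (622,192). That is the guide. The pink one at (490,180) is the decoy. I'll go past the fixture first and photograph it with the wrist camera.

```bash
python3 -m jog '[[[0.03,-0.028,0.01,0,0,-0.126],[0.06,-0.056,0.02,0,0,-0.252],[0.09,-0.084,0.03,0,0,-0.378],[0.12,-0.112,0.04,0,0,-0.504],[0.15,-0.14,0.05,0,0,-0.63],[0.18,-0.168,0.06,0,0,-0.756],[0.21,-0.196,0.07,0,0,-0.882],[0.24,-0.224,0.075,0,0,-1.0]]]' 
python3 -m jog '[[[0.03,-0.03,0,0,0,-0.126],[0.06,-0.06,0,0,0,-0.252],[0.09,-0.09,0,0,0,-0.378],[0.12,-0.12,0,0,0,-0.504],[0.125,-0.125,0,0,0,-0.52],[0.125,-0.125,0,0,0,-0.52],[0.125,-0.125,0,0,0,-0.52],[0.125,-0.125,0,0,0,-0.52]]]'
python3 - <<'E'
from plant import readout,snapshot
import cv2,numpy as np
s=readout.observe();im=snapshot("wrist");cv2.imwrite("pics/w1.png",im[:,:,::-1])
np.savez("w1.npz",p=s["eef_pos"],q=s["eef_rot"]);print(s["eef_pos"],s["eef_rot"],s["time_s"],s["contact_force"])
E
```

```text
time_s: 0.9
eef_pos: [0.376, 0.3337, 0.3013]
eef_rot: [0.582, 0.813, 0.0, 0.0]
contact_force: [0.2, 0.6, 0.0]
opening: 0.0919
time_s: 1.7
eef_pos: [0.499, 0.2111, 0.3006]
eef_rot: [0.769, 0.639, 0.0, -0.0]
contact_force: [0.2, 0.7, 0.2]
opening: 0.0918
[0.49896414 0.21114238 0.30063912] [ 7.68865546e-01  6.39410460e-01  7.53055407e-06 -1.90539155e-04] 1.7 [0.22879074 0.74728951 0.21463496]
```

View pics/w1.png

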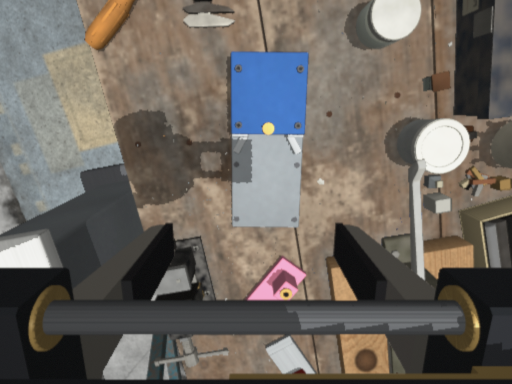

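The wrist view shows the blue cap with corners (231,52), (308,53), (306,134) and (232,134). The bed's rear edge runs (233,226)-(300,227), and the white flared lead-ins are at (241,143) and (294,144). Now I'll measure the fixture frame.

```bash
python3 - <<'E'
from h import *
d=np.load("w1.npz");p,q=d["p"],d["q"]
im=cv2.imread("pics/w1.png");h=cv2.cvtColor(im,cv2.COLOR_BGR2HSV)
m=((h[...,0]>100)&(h[...,0]<125)&(h[...,1]>150)&(h[...,2]>80)).astype(np.uint8)
m[:, :200]=0;m[:,340:]=0;m[200:]=0
cs=max(cv2.findContours(m,0,cv2.CHAIN_APPROX_NONE)[0],key=cv2.contourArea)
hull=cv2.convexHull(cs);
ap=cv2.approxPolyDP(hull,6,True)[:,0];print(ap.tolist())
W=[wray(a,.034,p,q)for a in ap];
for w in W:print(w.round(4))
# edges by line fits: left/right columns for rows 62..125
rows=range(62,126)
L=np.array([wray((np.flatnonzero(m[r,200:])[0]+200-.5,r),.034,p,q)[:2] for r in rows])
Rr=np.array([wray((np.flatnonzero(m[r,:340])[-1]+.5,r),.034,p,q)[:2] for r in rows])
for e in(L,Rr):
    f=np.polyfit(e[:,1],e[:,0],1);print("yaw deg",np.degrees(np.arctan(-f[0])),"x at y=.25",np.polyval(f,.25))
cols=range(245,295)
for nm,f in(("far",lambda c:np.flatnonzero(m[:,c])[0]-.5),("near",lambda c:np.flatnonzero(m[:,c])[-1]+.5)):
    e=np.array([wray((c,f(c)),.034,p,q)[:2] for c in cols]);g=np.polyfit(e[:,0],e[:,1],1);print(nm,"yaw",np.degrees(np.arctan(g[0])),"mid",np.median(e,0))
# bed edges in gray: rows 160..215
g=cv2.cvtColor(im,cv2.COLOR_BGR2GRAY).astype(float)
sat=h[...,1].astype(float)
for r in (185,200,215):
    print(r,sat[r,226:242].astype(int),sat[r,292:310].astype(int))
print(sat[218:236,266].astype(int),sat[218:236,250].astype(int))
E
```

```text
[[306, 53], [303, 133], [232, 132], [232, 53]]
[0.5883 0.3363 0.034 ]
[0.5707 0.2407 0.034 ]
[0.4793 0.2589 0.034 ]
[0.4985 0.353  0.034 ]
yaw deg -10.613851717634907 x at y=.25 0.47748711483445794
yaw deg -11.018795130263843 x at y=.25 0.5731755418841414
far yaw -10.498835874456827 mid [0.54406536 0.34508052]
near yaw -11.76082327329566 mid [0.5301771  0.25243888]
185 [76 73 69 69 65 39 11 15 15 15 16 14 16 14 15 15] [15 14 14 14 17 15 17 13 13 62 72 73 68 66 65 63 64 64]
200 [69 70 71 71 70 55  9 13 13 13 14 14 14 13 14 15] [15 15 15 14 14 15 15  3 45 60 60 59 60 59 59 61 61 61]
215 [67 66 65 65 64 59  5 12 13 15 15 15 15 14 14 14] [14 14 14 13 13 13 12 35 59 62 62 60 61 61 63 65 63 63]
[13 13 13 15 15 16 15 13  5 24 44 47 48 52 56 58 59 62] [13 13 15 16 15 16 16 12  5 47 65 66 68 66 65 65 66 67]
```

```bash
python3 - <<'E'
from h import *
d=np.load("w1.npz");p,q=d["p"],d["q"]
im=cv2.imread("pics/w1.png");sat=cv2.cvtColor(im,cv2.COLOR_BGR2HSV)[...,1].astype(float)
for z in(.01,0.):
    A=[];B=[]
    for r in range(165,222):
        a=next(c for c in range(250,215,-1) if sat[r,c]>40)+.8; b=next(c for c in range(285,320) if sat[r,c]>35)-.3
        A.append(wray((a,r),z,p,q)[:2]);B.append(wray((b,r),z,p,q)[:2])
    A=np.array(A);B=np.array(B)
    for e in(A,B):
        f=np.polyfit(e[:,1],e[:,0],1);print(z,"yaw",np.degrees(np.arctan(-f[0])),"x@.25",np.polyval(f,.25))
    n=[wray((c,next(r for r in range(215,245) if sat[r,c]>35)-.5),z,p,q)[:2] for c in range(240,296)]
    n=np.array(n);g=np.polyfit(n[:,0],n[:,1],1);print("bed rear",np.median(n,0),np.degrees(np.arctan(g[0])))
for r in(40,45,48,50,51,52,53,54,56): print(r,im[r,270],end=" ")
for r in(128,130,131,132,133,134,135,136,137,138,139,140): print(r,im[r,285],end=" ")
print();print([im[90,c].tolist() for c in list(range(226,236))+list(range(300,312))])
for c in((268,129),(269,128)):print(wray(c,.04,p,q))
t=[ray("top",c,.034) for c in((191.7,198.3),)];print(t)
E
```

```text
0.01 yaw -11.497648963964526 x@.25 0.4755127949453234
0.01 yaw -11.34677898861021 x@.25 0.5770203877282938
bed rear [0.50169043 0.10986406] -11.312229512113097
0.0 yaw -11.497648963964489 x@.25 0.47484192729609986
0.0 yaw -11.346778988610334 x@.25 0.5786065046592068
bed rear [0.50145528 0.10602358] -11.312229512113062
40 [130 152 171] 45 [120 140 158] 48 [111 129 146] 50 [108 124 140] 51 [115 111 115] 52 [156 108  81] 53 [187 116  69] 54 [195 121  71] 56 [196 121  71] 128 [199 123  72] 130 [200 123  72] 131 [200 124  73] 132 [198 122  72] 133 [177 111  67] 134 [132  95  75] 135 [103  97  92] 136 [113 111 107] 137 [153 150 146] 138 [177 173 168] 139 [180 177 171] 140 [179 177 170] 
[[116, 137, 154], [86, 101, 114], [74, 87, 98], [73, 85, 96], [81, 78, 82], [146, 94, 65], [185, 114, 67], [192, 118, 69], [193, 118, 70], [193, 119, 69], [196, 121, 71], [196, 121, 71], [196, 121, 70], [196, 121, 71], [196, 121, 70], [192, 119, 71], [157, 110, 82], [128, 126, 127], [122, 132, 139], [121, 133, 141], [120, 132, 140], [117, 129, 137]]
[0.52620687 0.25452816 0.04      ]
[0.52769043 0.25553977 0.04      ]
[array([0.53486414, 0.29914214, 0.034     ])]
```

```bash
python3 -m jog '[[[0,-0.05,0,0,0,0.08],[0,-0.1,0,0,0,0.16],[0,-0.15,0,0,0,0.24],[0,-0.2,-0.02,0,0,0.32],[0,-0.25,-0.04,0,0,0.4],[0,-0.3,-0.06,0,0,0.48],[0,-0.34,-0.08,0,0,0.53],[0,-0.34,-0.08,0,0,0.53]]]' 
python3 -m jog '[[[0,0,0,0,0,0],[0,0,0,0,0,0],[0,0,0,0,0,0],[0,0,0,0,0,0],[0,0,0,0,0,0],[0,0,0,0,0,0],[0,0,0,0,0,0],[0,0,0,0,0,0]]]' 0.06
python3 - <<'E'
from plant import readout,snapshot
import cv2,numpy as np
s=readout.observe();im=snapshot("wrist");cv2.imwrite("pics/w2.png",im[:,:,::-1])
np.savez("w2.npz",p=s["eef_pos"],q=s["eef_rot"]);print(s["eef_pos"],s["eef_rot"],s["time_s"],s["contact_force"])
E
```

```text
time_s: 2.55
eef_pos: [0.4981, -0.1325, 0.2178]
eef_rot: [0.577, 0.817, -0.001, -0.002]
contact_force: [0.3, 1.2, -0.8]
opening: 0.0917
time_s: 3.35
eef_pos: [0.4999, -0.13, 0.2206]
eef_rot: [0.576, 0.818, -0.0, -0.0]
contact_force: [-0.3, 0.6, -0.3]
opening: 0.0596
[ 0.49988646 -0.13001533  0.22060011] [ 5.75631152e-01  8.17709469e-01 -1.34498776e-05 -2.32416954e-05] 3.35 [-0.25806705  0.57714711 -0.34067002]
```

View pics/w2.png

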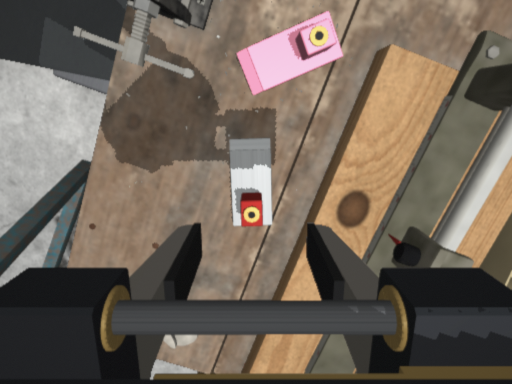

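The guide is at centre: sole corners (231,140), (270,140), (271,226) and (235,226), with the brass bush at (252,214). The pink one is further off, at (291,52).

```bash
python3 - <<'E'
from h import *
d=np.load("w2.npz");p,q=d["p"],d["q"]
im=cv2.imread("pics/w2.png");h=cv2.cvtColor(im,cv2.COLOR_BGR2HSV)
H,S,V=h[...,0].astype(int),h[...,1].astype(int),h[...,2]
roi=np.zeros(S.shape,bool);roi[130:235,222:282]=1
y=(H>18)&(H<35)&(S>130)&(V>120)&roi
ys,xs=np.nonzero(y);print("bush",xs.mean(),ys.mean(),wray((xs.mean(),ys.mean()),.053,p,q))
A=[];B=[]
for r in range(145,190):
    l=np.flatnonzero(S[r,222:282]<35)+222
    A.append(wray((l[0]-.5,r),.012,p,q)[:2]);B.append(wray((l[-1]+.5,r),.012,p,q)[:2])
    if r%10==5: print(r,l[0],l[-1])
for e in map(np.array,(A,B)):
    f=np.polyfit(e[:,1],e[:,0],1);print("yaw",np.degrees(np.arctan(-f[0])),"x@-.15",np.polyval(f,-.15))
from scipy.spatial.transform import Rotation as Ro
ty=Ro.from_quat(q).as_matrix()[:,1];print("tool y ang",np.degrees(np.arctan2(ty[1],ty[0])))
l=np.flatnonzero(S[130:235,240]<40)+130;print(l[0],l[-1]);print(wray((250,l[0]),.008,p,q))
red=((H<8)|(H>173))&(S>120)&roi;l=np.argwhere(red);print("red box",l.min(0),l.max(0))
E
```

```text
bush 248.71428571428572 211.64285714285714 [ 0.50684265 -0.16388404  0.053     ]
145 229 270
155 229 270
165 230 270
175 230 271
185 231 271
yaw 21.612826906878905 x@-.15 0.47825322512052076
yaw 22.38473194693849 x@-.15 0.5307305011932657
tool y ang 19.71231167976905
138 225
[ 0.48284015 -0.09359184  0.008     ]
red box [193 241] [226 261]
```

```bash
python3 -m jog '[[[0.011,-0.0355,-0.02,0,0,0.04],[0.011,-0.0355,-0.05,0,0,0.04],[0.011,-0.0355,-0.08,0,0,0.04],[0.011,-0.0355,-0.11,0,0,0.04],[0.011,-0.0355,-0.12,0,0,0.04],[0.011,-0.0355,-0.12,0,0,0.04],[0.011,-0.0355,-0.12,0,0,0.04],[0.011,-0.0355,-0.12,0,0,0.04]]]'
python3 - <<'E'
from plant import readout,snapshot
import cv2,numpy as np
s=readout.observe();im=snapshot("wrist");cv2.imwrite("pics/w3.png",im[:,:,::-1])
np.savez("w3.npz",p=s["eef_pos"],q=s["eef_rot"]);print(s["eef_pos"],s["eef_rot"],s["time_s"])
from h import *
h=cv2.cvtColor(im,cv2.COLOR_RGB2HSV);H,S,V=[h[...,i].astype(int) for i in range(3)]
red=(((H<8)|(H>173))&(S>120)).astype(np.uint8);k,l,st,ce=cv2.connectedComponentsWithStats(red)
for i in range(1,k):
    if st[i,4]>100:print(st[i],ce[i],wray(ce[i],.05,s["eef_pos"],s["eef_rot"]))
E
```

```text
time_s: 4.2
eef_pos: [0.5122, -0.1663, 0.1026]
eef_rot: [0.559, 0.829, 0.0, 0.002]
contact_force: [-0.1, 0.4, -0.1]
opening: 0.0598
[ 0.51219924 -0.16627745  0.10260999] [5.59135175e-01 8.29074629e-01 9.46328354e-05 1.76281746e-03] 4.2
[ 235  183   33   51 1095] [250.72968037 205.2347032 ] [ 0.50786438 -0.15954427  0.05      ]
[464 255  30  20 139] [480.3381295  265.08633094] [ 0.68037508 -0.13924373  0.05      ]
```

View pics/w3.png

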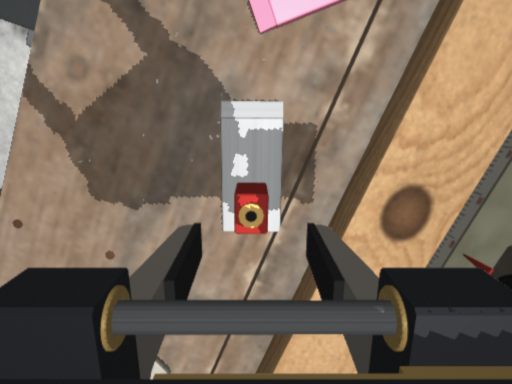

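The bush is at (251,216), with sole edges near columns 222 and 282, vertical, so yaw is matched.

```bash
python3 - <<'E'
from h import *
d=np.load("w3.npz");p,q=d["p"],d["q"]
print(wray((251,216),.053,p,q),wray((252.5,101),.008,p,q),wray((252,232),.012,p,q),wray((252.3,233.5),.05,p,q))
E
```

```text
[ 0.51059643 -0.16579882  0.053     ] [ 0.48275926 -0.09411464  0.008     ] [ 0.52168792 -0.19179756  0.012     ] [ 0.51670006 -0.17856871  0.05      ]
```

```bash
python3 -m jog '[[[0,0,-0.02,0,0,0],[0,0,-0.04,0,0,0],[0,0,-0.055,0,0,0],[0,0,-0.065,0,0,0],[0,0,-0.07,0,0,0],[0,0,-0.0725,0,0,0],[0,0,-0.0725,0,0,0],[0,0,-0.0725,0,0,0]]]'
python3 -m jog '[[[0,0,0,0,0,0],[0,0,0,0,0,0],[0,0,0,0,0,0],[0,0,0,0,0,0],[0,0,0,0,0,0],[0,0,0,0,0,0],[0,0,0,0,0,0],[0,0,0,0,0,0]]]' 0.015
```

```text
time_s: 5.05
eef_pos: [0.5115, -0.1659, 0.0288]
eef_rot: [0.559, 0.829, 0.0, 0.001]
contact_force: [0.3, -0.2, -0.4]
opening: 0.0605
time_s: 5.85
eef_pos: [0.5108, -0.1657, 0.0282]
eef_rot: [0.559, 0.829, -0.0, -0.0]
contact_force: [-2.5, -0.3, 0.9]
opening: 0.0238
```

```bash
python3 -m jog '[[[0,0,0.01,0,0,0],[0,0,0.03,0,0,0],[0,0,0.055,0,0,0],[0,0,0.08,0,0,0],[0,0.02,0.1,0,0,-0.04],[0,0.05,0.11,0,0,-0.1],[0,0.08,0.11,0,0,-0.18],[0,0.11,0.11,0,0,-0.26]]]'
python3 -m jog '[[[-0.002,0.03,0,0,0,-0.08],[-0.003,0.06,0,0,0,-0.16],[-0.004,0.1,0,0,0,-0.24],[-0.005,0.14,0,0,0,-0.321],[-0.0066,0.175,0,0,0,-0.321],[-0.0066,0.1956,-0.01,0,0,-0.321],[-0.0066,0.1956,-0.03,0,0,-0.321],[-0.0066,0.1956,-0.05,0,0,-0.321]]]'
python3 -m jog '[[[0,0,-0.02,0,0,0],[0,0,-0.03,0,0,0],[0,0,-0.03,0,0,0],[0,0,-0.03,0,0,0],[0,0,-0.03,0,0,0],[0,0,-0.03,0,0,0],[0,0,-0.03,0,0,0],[0,0,-0.03,0,0,0]]]'
python3 - <<'E'
from plant import readout,snapshot
import cv2,numpy as np
s=readout.observe();im=snapshot("wrist");cv2.imwrite("pics/w4.png",im[:,:,::-1])
np.savez("w4.npz",p=s["eef_pos"],q=s["eef_rot"]);print(s["eef_pos"],s["eef_rot"],s["time_s"],s["contact_force"])
E
```

```text
time_s: 6.65
eef_pos: [0.5108, -0.0543, 0.1388]
eef_rot: [0.663, 0.748, 0.0, 0.0]
contact_force: [-0.3, -0.7, -2.9]
opening: 0.0238
time_s: 7.45
eef_pos: [0.5041, 0.1411, 0.0879]
eef_rot: [0.773, 0.635, 0.0, 0.0]
contact_force: [0.6, 0.3, -3.2]
opening: 0.024
time_s: 8.25
eef_pos: [0.5045, 0.14, 0.0585]
eef_rot: [0.773, 0.634, 0.0, 0.0]
contact_force: [0.9, -0.8, -3.4]
opening: 0.0237
[0.5045397  0.14003913 0.05846297] [7.73226187e-01 6.34130244e-01 2.52543368e-04 1.85682554e-04] 8.25 [ 0.94720121 -0.8001095  -3.43395663]
```

View pics/w4.png

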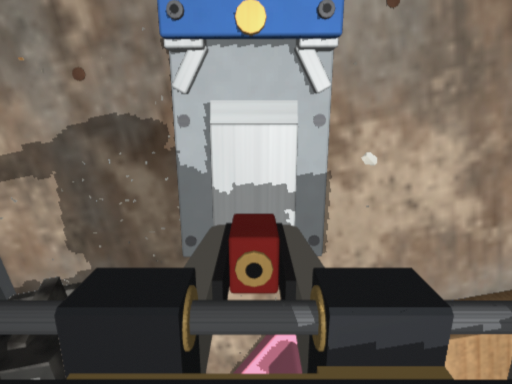

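The guide is held level over the bed, nose edge from (211,101) to (298,100). Lead-ins run (204,45)→(178,90) and (300,45)→(325,88), and the cap front is at row ~38. I'll check the lateral and yaw offsets.

```bash
python3 - <<'E'
from h import *
d=np.load("w4.npz");p,q=d["p"],d["q"]
im=cv2.imread("pics/w4.png");g=cv2.cvtColor(im,cv2.COLOR_BGR2GRAY).astype(int);S=cv2.cvtColor(im,cv2.COLOR_BGR2HSV)[...,1].astype(int)
def prof(r,a,b): return g[r,a:b].tolist()
print("r130",prof(130,204,218),prof(130,290,305))
print("r45",prof(45,196,214),prof(45,290,310)); print("r75 S",S[75,160,] if 0 else S[75,160:182].tolist(),S[75,325:340].tolist())
print("r110 S",S[110,166:184].tolist(),S[110,322,] if 0 else S[110,320:340].tolist())
def fx(P,yaw=-11.3,o=(.5248,.2429)):
    y=np.radians(yaw);v=np.array(P[:2])-o;return np.array([v@[np.cos(y),np.sin(y)],v@[-np.sin(y),np.cos(y)]]).round(4)
for nm,uv,z in(("noseL",(211,101),.0265),("noseR",(298,100.5),.0265),("t130L",(211,130),.0305),("t130R",(298,130),.0305),("chL",(205,45),.019),("chR",(300,45),.019),("leadL",(178,90),.019),("leadR",(325,88),.019),("capL",(160,38),.034),("capR",(342,38),.034),("bush",(254,269),.0715)):
    P=wray(uv,z,p,q);print(nm,P.round(4),fx(P))
print("tcp",fx(p))
cv2.imwrite("pics/c4.png",cv2.resize(im[20:140,150:350],None,fx=4,fy=4,interpolation=cv2.INTER_CUBIC))
E
```

```text
r130 [115, 112, 109, 109, 108, 106, 163, 196, 219, 220, 219, 220, 219, 219] [234, 234, 233, 231, 231, 229, 212, 184, 178, 178, 178, 178, 178, 179, 179]
r45 [200, 201, 200, 200, 198, 183, 153, 100, 81, 85, 88, 103, 111, 112, 113, 117, 143, 150] [105, 105, 104, 105, 104, 96, 86, 75, 73, 117, 162, 191, 199, 198, 196, 196, 197, 196, 194, 193]
r75 S [47, 49, 49, 48, 52, 55, 58, 60, 64, 63, 25, 13, 14, 16, 14, 13, 6, 6, 5, 4, 5, 3] [5, 6, 9, 12, 13, 12, 11, 25, 53, 56, 56, 56, 56, 56, 55]
r110 S [85, 87, 85, 86, 83, 84, 54, 11, 14, 16, 15, 15, 15, 17, 15, 17, 15, 14] [13, 13, 14, 14, 13, 13, 14, 14, 17, 13, 35, 69, 73, 74, 73, 74, 74, 74, 73, 75]
noseL [0.4958 0.2203 0.0265] [-0.024  -0.0279]
noseR [0.5448 0.2108 0.0265] [ 0.0259 -0.0276]
t130L [0.4926 0.2045 0.0305] [-0.024 -0.044]
t130R [0.5417 0.1947 0.0305] [ 0.026 -0.044]
chL [0.4986 0.2512 0.019 ] [-0.0273  0.003 ]
chR [0.5519 0.2406 0.019 ] [0.027  0.0031]
leadL [0.4773 0.2305 0.019 ] [-0.0442 -0.0215]
leadR [0.5626 0.2146 0.019 ] [ 0.0427 -0.0203]
capL [0.4778 0.2561 0.034 ] [-0.0487  0.0037]
capR [0.5716 0.2374 0.034 ] [0.0469 0.0038]
bush [0.5038 0.1347 0.0715] [ 0.0006 -0.1102]
tcp [ 0.0003 -0.1048]
```

View pics/c4.png

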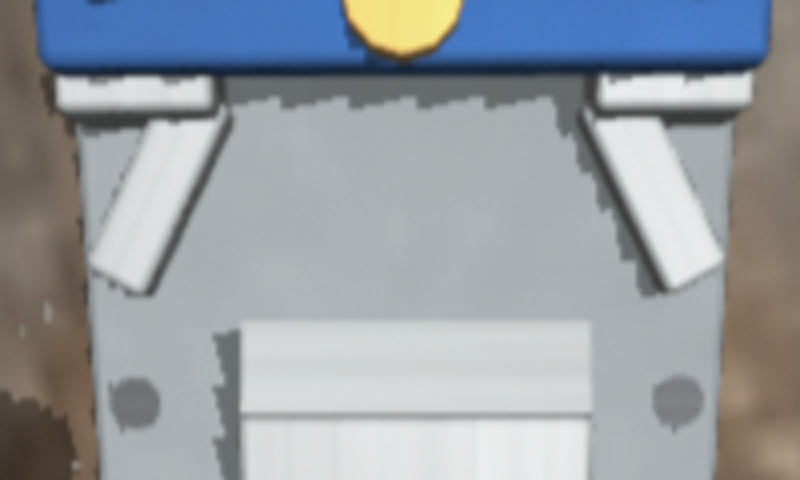

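The nose sits about 1.3 mm to +x of the pocket centre and its yaw matches. I'll correct that and lower to touch.

```bash
python3 -m jog '[[[-0.0013,0.0003,0,0,0,0],[-0.0013,0.0003,-0.005,0,0,0],[-0.0013,0.0003,-0.01,0,0,0],[-0.0013,0.0003,-0.014,0,0,0],[-0.0013,0.0003,-0.017,0,0,0],[-0.0013,0.0003,-0.0185,0,0,0],[-0.0013,0.0003,-0.0185,0,0,0],[-0.0013,0.0003,-0.0185,0,0,0]]]'
python3 -m jog '[[[0,0,-0.0005,0,0,0],[0,0,-0.001,0,0,0],[0,0,-0.0015,0,0,0],[0,0,-0.0015,0,0,0],[0,0,-0.0015,0,0,0],[0,0,-0.0015,0,0,0],[0,0,-0.0015,0,0,0],[0,0,-0.0015,0,0,0]]]'
```

```text
time_s: 9.1
eef_pos: [0.5031, 0.1403, 0.0397]
eef_rot: [0.773, 0.634, 0.0, 0.0]
contact_force: [0.5, -0.8, -3.7]
opening: 0.0238
time_s: 9.9
eef_pos: [0.5031, 0.1403, 0.0381]
eef_rot: [0.773, 0.634, 0.0, 0.0]
contact_force: [0.3, -0.2, -2.1]
opening: 0.0238
```

```bash
python3 -m jog '[[[0,0,-0.0003,0,0,0],[0,0,-0.0006,0,0,0],[0,0,-0.0006,0,0,0],[0,0,-0.0006,0,0,0],[0,0,-0.0006,0,0,0],[0,0,-0.0006,0,0,0],[0,0,-0.0006,0,0,0],[0,0,-0.0006,0,0,0]]]'
```

```text
time_s: 10.7
eef_pos: [0.5031, 0.1403, 0.0381]
eef_rot: [0.773, 0.634, -0.0, 0.0]
contact_force: [-3.4, -1.5, 4.7]
opening: 0.0237
```

```bash
python3 -m jog '[[[0.001,0.005,0.0003,0,0,0],[0.002,0.0098,0.0003,0,0,0],[0.003,0.0147,0.0003,0,0,0],[0.0039,0.0196,0.0003,0,0,0],[0.0049,0.0245,0.0003,0,0,0],[0.0059,0.0294,0.0003,0,0,0],[0.0059,0.0294,0.0003,0,0,0],[0.0059,0.0294,0.0003,0,0,0]]]'
```

```text
time_s: 11.5
eef_pos: [0.5095, 0.1706, 0.0382]
eef_rot: [0.773, 0.634, 0.001, -0.0]
contact_force: [1.1, 1.1, 3.9]
opening: 0.0237
```

```bash
python3 -m jog '[[[0.0004,0.002,0.0003,0,0,0],[0.0008,0.0039,0.0003,0,0,0],[0.0012,0.0059,0.0003,0,0,0],[0.0016,0.0078,0.0003,0,0,0],[0.002,0.0098,0.0003,0,0,0],[0.0022,0.0108,0.0003,0,0,0],[0.0022,0.0108,0.0003,0,0,0],[0.0022,0.0108,0.0003,0,0,0]]]'
python3 -m jog '[[[0.0004,0.002,0,0,0,0],[0.0008,0.0039,0,0,0,0],[0.0012,0.0059,0,0,0,0],[0.0016,0.0078,0,0,0,0],[0.002,0.0098,0,0,0,0],[0.002,0.0098,0,0,0,0],[0.002,0.0098,0,0,0,0],[0.002,0.0098,0,0,0,0]]]'
```

```text
time_s: 12.3
eef_pos: [0.5111, 0.1802, 0.0382]
eef_rot: [0.773, 0.634, -0.0, 0.0]
contact_force: [-1.2, -5.3, 4.6]
opening: 0.0238
time_s: 13.1
eef_pos: [0.5129, 0.1888, 0.0382]
eef_rot: [0.773, 0.634, -0.001, 0.001]
contact_force: [-1.8, -9.5, 7.4]
opening: 0.0236
```

```bash
python3 -m jog '[[[0.0002,0.001,0.0002,0,0,0],[0.0004,0.002,0.0002,0,0,0],[0.0006,0.0029,0.0002,0,0,0],[0.0008,0.0039,0.0002,0,0,0],[0.0009,0.0044,0.0002,0,0,0],[0.0009,0.0044,0.0002,0,0,0],[0.0009,0.0044,0.0002,0,0,0],[0.0009,0.0044,0.0002,0,0,0]]]'
python3 -m jog '[[[0.0002,0.001,0,0,0,0],[0.0004,0.002,0,0,0,0],[0.0004,0.002,0,0,0,0],[0.0004,0.002,0,0,0,0],[0.0004,0.002,0,0,0,0],[0.0004,0.002,0,0,0,0],[0.0004,0.002,0,0,0,0],[0.0004,0.002,0,0,0,0]]]'
```

```text
time_s: 13.9
eef_pos: [0.5137, 0.1928, 0.0383]
eef_rot: [0.773, 0.634, -0.002, 0.001]
contact_force: [-1.5, -12.3, 6.8]
opening: 0.0238
time_s: 14.7
eef_pos: [0.5141, 0.1949, 0.0382]
eef_rot: [0.773, 0.634, -0.002, 0.001]
contact_force: [-3.3, -11.1, 6.7]
opening: 0.0238
```

```bash
python3 -m jog '[[[0,0,0.0003,0,0,0],[0,0,0.0005,0,0,0],[0.0001,0.0005,0.0005,0,0,0],[0.0002,0.001,0.0005,0,0,0],[0.0003,0.0015,0.0005,0,0,0],[0.0003,0.0015,0.0005,0,0,0],[0.0003,0.0015,0.0005,0,0,0],[0.0003,0.0015,0.0005,0,0,0]]]'
python3 -m jog '[[[0.0001,0.0005,0,0,0,0],[0.0002,0.001,0,0,0,0],[0.0003,0.0015,0,0,0,0],[0.0003,0.0015,0,0,0,0],[0.0003,0.0015,0,0,0,0],[0.0003,0.0015,0,0,0,0],[0.0003,0.0015,0,0,0,0],[0.0003,0.0015,0,0,0,0]]]'
```

```text
time_s: 15.5
eef_pos: [0.5142, 0.1967, 0.0383]
eef_rot: [0.773, 0.634, -0.001, 0.001]
contact_force: [-0.3, -8.9, 4.1]
opening: 0.0238
time_s: 16.3
eef_pos: [0.5144, 0.1982, 0.0383]
eef_rot: [0.773, 0.634, -0.001, 0.0]
contact_force: [-1.5, -8.8, 3.9]
opening: 0.0237
```

```bash
for i in 1 2; do python3 -m jog '[[[0.0001,0.0005,0,0,0,0],[0.0002,0.001,0,0,0,0],[0.0003,0.0015,0,0,0,0],[0.0003,0.0015,0,0,0,0],[0.0003,0.0015,0,0,0,0],[0.0003,0.0015,0,0,0,0],[0.0003,0.0015,0,0,0,0],[0.0003,0.0015,0,0,0,0]]]'; done
```

```text
time_s: 17.1
eef_pos: [0.5146, 0.1997, 0.0382]
eef_rot: [0.773, 0.634, -0.002, 0.0]
contact_force: [-2.1, -10.2, 4.7]
opening: 0.0236
time_s: 17.9
eef_pos: [0.5149, 0.2013, 0.0382]
eef_rot: [0.773, 0.634, -0.002, 0.0]
contact_force: [-1.4, -9.5, 3.6]
opening: 0.0237
```

```bash
for i in 1 2; do python3 -m jog '[[[0.0001,0.0005,0,0,0,0],[0.0002,0.001,0,0,0,0],[0.0003,0.0015,0,0,0,0],[0.0003,0.0015,0,0,0,0],[0.0003,0.0015,0,0,0,0],[0.0003,0.0015,0,0,0,0],[0.0003,0.0015,0,0,0,0],[0.0003,0.0015,0,0,0,0]]]'; done
```

```text
time_s: 18.7
eef_pos: [0.5152, 0.2027, 0.0383]
eef_rot: [0.773, 0.634, -0.002, 0.0]
contact_force: [-2.5, -9.3, 5.0]
opening: 0.0238
time_s: 19.5
eef_pos: [0.5154, 0.2042, 0.0383]
eef_rot: [0.773, 0.634, -0.002, 0.0]
contact_force: [-1.7, -9.7, 4.3]
opening: 0.024
```

```bash
for i in 1 2; do python3 -m jog '[[[0.0001,0.0005,0,0,0,0],[0.0002,0.001,0,0,0,0],[0.0003,0.0015,0,0,0,0],[0.0003,0.0015,0,0,0,0],[0.0003,0.0015,0,0,0,0],[0.0003,0.0015,0,0,0,0],[0.0003,0.0015,0,0,0,0],[0.0003,0.0015,0,0,0,0]]]'; done
```

```text
time_s: 20.3
eef_pos: [0.5157, 0.2056, 0.0382]
eef_rot: [0.773, 0.634, -0.002, 0.0]
contact_force: [-2.2, -9.9, 4.5]
opening: 0.0239
time_s: 21.1
eef_pos: [0.516, 0.2071, 0.0383]
eef_rot: [0.773, 0.634, -0.002, 0.0]
contact_force: [-2.1, -10.1, 3.8]
opening: 0.024
```

```bash
for i in 1 2; do python3 -m jog '[[[0.0001,0.0005,0,0,0,0],[0.0002,0.001,0,0,0,0],[0.0003,0.0015,0,0,0,0],[0.0003,0.0015,0,0,0,0],[0.0003,0.0015,0,0,0,0],[0.0003,0.0015,0,0,0,0],[0.0003,0.0015,0,0,0,0],[0.0003,0.0015,0,0,0,0]]]'; done
```

```text
time_s: 21.9
eef_pos: [0.5162, 0.2076, 0.0384]
eef_rot: [0.773, 0.634, -0.003, 0.001]
contact_force: [-3.1, -14.2, 6.9]
opening: 0.0237
time_s: 22.7
eef_pos: [0.5163, 0.2077, 0.0386]
eef_rot: [0.773, 0.635, -0.004, 0.002]
contact_force: [-5.1, -19.9, 10.5]
opening: 0.0233
```

Force rose from 10 to about 20 N while the guide stopped dead with its nose about 41 mm inside, so the stop is found (about 10 N on it, under its 12 N hold). Next I'll ease the push off and check that it stays put.

```bash
python3 -m jog '[[[-0.0002,-0.001,0,0,0,0],[-0.0004,-0.002,0,0,0,0],[-0.0006,-0.0028,0,0,0,0],[-0.0006,-0.0028,0,0,0,0],[-0.0006,-0.0028,0,0,0,0],[-0.0006,-0.0028,0,0,0,0],[-0.0006,-0.0028,0,0,0,0],[-0.0006,-0.0028,0,0,0,0]]]'
```

```text
time_s: 23.5
eef_pos: [0.5161, 0.2075, 0.0382]
eef_rot: [0.773, 0.634, -0.001, 0.0]
contact_force: [-0.7, -9.1, 3.9]
opening: 0.024
```

```bash
python3 -m jog '[[[-0.0001,-0.0005,0,0,0,0],[-0.0002,-0.001,0,0,0,0],[-0.0002,-0.0012,0,0,0,0],[-0.0002,-0.0012,0,0,0,0],[-0.0002,-0.0012,0,0,0,0],[-0.0002,-0.0012,0,0,0,0],[-0.0002,-0.0012,0,0,0,0],[-0.0002,-0.0012,0,0,0,0]]]'
```

```text
time_s: 24.3
eef_pos: [0.5162, 0.2075, 0.0383]
eef_rot: [0.773, 0.634, -0.001, -0.0]
contact_force: [1.4, -5.7, -3.2]
opening: 0.024
```

```bash
python3 -m jog '[[[-0.0001,-0.0005,0,0,0,0],[-0.0001,-0.0006,0,0,0,0],[-0.0001,-0.0006,0,0,0,0],[-0.0001,-0.0006,0,0,0,0],[-0.0001,-0.0006,0,0,0,0],[-0.0001,-0.0006,0,0,0,0],[-0.0001,-0.0006,0,0,0,0],[-0.0001,-0.0006,0,0,0,0]]]'
```

```text
time_s: 25.1
eef_pos: [0.5161, 0.2074, 0.0386]
eef_rot: [0.773, 0.634, -0.0, -0.0]
contact_force: [0.2, 1.5, -8.4]
opening: 0.0238
```

```bash
python3 -m jog '[[[0,0,-0.0003,0,0,0],[0,0,-0.0006,0,0,0],[0.0002,0.001,-0.0006,0,0,0],[0.0004,0.002,-0.0006,0,0,0],[0.0006,0.003,-0.0006,0,0,0],[0.0006,0.003,-0.0006,0,0,0],[0.0006,0.003,-0.0006,0,0,0],[0.0006,0.003,-0.0006,0,0,0]]]'
python3 -m jog '[[[-0.0002,-0.001,0,0,0,0],[-0.0004,-0.0019,0,0,0,0],[-0.0005,-0.0026,0,0,0,0],[-0.0005,-0.0026,0,0,0,0],[-0.0005,-0.0026,0,0,0,0],[-0.0005,-0.0026,0,0,0,0],[-0.0005,-0.0026,0,0,0,0],[-0.0005,-0.0026,0,0,0,0]]]'
```

```text
time_s: 25.9
eef_pos: [0.5164, 0.2076, 0.0386]
eef_rot: [0.773, 0.635, -0.003, 0.001]
contact_force: [-4.9, -10.6, 1.3]
opening: 0.0238
time_s: 26.7
eef_pos: [0.5163, 0.2074, 0.0382]
eef_rot: [0.773, 0.634, -0.0, -0.0]
contact_force: [-4.6, -2.9, -1.5]
opening: 0.0238
```

```bash
python3 -m jog '[[[0,0,0,0,0,0],[0,0,0,0,0,0],[0,0,0,0,0,0],[0,0,0,0,0,0],[0,0,0,0,0,0],[0,0,0,0,0,0],[0,0,0,0,0,0],[0,0,0,0,0,0]]]' 0.06
python3 -m jog '[[[0,0,0.005,0,0,0],[0,0,0.015,0,0,0],[0,0,0.03,0,0,0],[0,0,0.05,0,0,0],[0,0,0.07,0,0,0],[0,0,0.09,0,0,0],[0,0,0.1,0,0,0],[0,0,0.1,0,0,0]]]'
python3 - <<'E'
from plant import readout,snapshot
import cv2,numpy as np
s=readout.observe();im=snapshot("wrist");cv2.imwrite("pics/w5.png",im[:,:,::-1])
np.savez("w5.npz",p=s["eef_pos"],q=s["eef_rot"]);print(s["eef_pos"],s["eef_rot"],s["time_s"],s["contact_force"])
E
```

```text
time_s: 27.5
eef_pos: [0.5166, 0.2075, 0.0382]
eef_rot: [0.773, 0.634, 0.0, -0.0]
contact_force: [-1.0, 0.1, 0.3]
opening: 0.0601
time_s: 28.3
eef_pos: [0.5181, 0.2078, 0.1408]
eef_rot: [0.773, 0.634, 0.002, 0.001]
contact_force: [0.0, 0.4, 0.1]
opening: 0.0598
[0.51810482 0.20781336 0.14080167] [0.77319067 0.63416938 0.00200875 0.00115916] 28.3 [0.01924505 0.40402264 0.05669179]
```

View pics/w5.png

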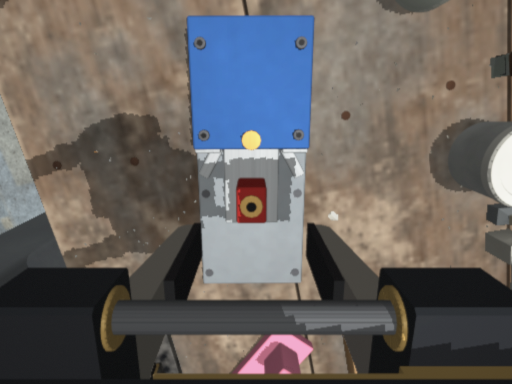

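```bash
python3 - <<'E'
from h import *
d=np.load("w5.npz");p,q=d["p"],d["q"]
im=cv2.imread("pics/w5.png");g=cv2.cvtColor(im,cv2.COLOR_BGR2GRAY).astype(int)
print(wray((251,207),.063,p,q))
def fx(P,yaw=-11.3,o=(.5248,.2429)):
    y=np.radians(yaw);v=np.array(P[:2])-o;return np.array([v@[np.cos(y),np.sin(y)],v@[-np.sin(y),np.cos(y)]]).round(4)
b=fx(wray((251,207),.063,p,q));print("bush in fixture",b,"nose depth",b[1]+.077,"via grip TCP",fx((.5163,.2074)))
h=cv2.cvtColor(im,cv2.COLOR_BGR2HSV);red=((h[...,0]<8)|(h[...,0]>173))&(h[...,1]>120);red[:170]=0;red[230:]=0
rows=range(196,220);L=np.array([fx(wray((np.flatnonzero(red[r,200:300])[0]+199.5,r),.06,p,q)) for r in rows]);R=np.array([fx(wray((np.flatnonzero(red[r,200:300])[-1]+200.5,r),.06,p,q)) for r in rows])
for e in(L,R):print("post edge x",e[:,0].mean().round(4),"yaw rel fixture deg",-np.degrees(np.polyfit(e[:,1],e[:,0],1)[0]))
E
```

```text
[0.51652054 0.20734907 0.063     ]
bush in fixture [-0.0012 -0.0365] nose depth 0.0405 via grip TCP [-0.0014 -0.0365]
post edge x -0.0126 yaw rel fixture deg -0.8197946260364248
post edge x 0.0102 yaw rel fixture deg 0.5427015085747019
```

```bash
python3 -c "
from plant import job;print(job.finish_job())"
```

```text
the job is handed in; nothing more can be done
None
```

I loaded the red-post guide into the fixture, slid it in until it met the hidden stop, let go and handed the job in at about 28 s. No verdict comes back.

**Seating:** I gripped the guide by its post, set it flat on the bed and slid it under the cap and the sprung ball, which took about 10 N. The stop came at about 41 mm inside the mouth. There the resistance rose from about 10 N to about 20 N while the guide moved only about 0.1 mm more. By my estimate that put about 10 N on the stop, less than the 12 N it holds.

After backing off to almost no push, I pushed once more, to about 11 N. The guide came to rest within 0.2 mm of the same place. I then opened the fingers and lifted clear.

**Last checks:**
- **Position:** the final camera picture puts the nose 40.5 mm inside, agreeing with the gripper's reading.
- **Alignment:** the guide is square to the pocket to within about 1° and about 1.2 mm to one side of centre, inside the 2.5 mm spare.
- **Contact:** the wrist force was near zero (0.4 N) after I let go.
- **Other objects:** the arm went nowhere near the iron head, the jar or the caliper, and the pink look-alike was not touched.

**Not confirmed:**
- **Home pin:** I could not see it or read it. That it is fully pressed is inferred from the force and the stopped motion.
- **Upward pull:** backing off the first time briefly pulled up on the guide with about 8 N, roughly 5 N more than its weight. I corrected this before letting go, and the guide had not moved.

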